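Push a worn bush up out of a washer door hinge arm

TASK

The hinge arm of a washer door is clamped in the vise and its worn brass bush has to come out. Hook the C-shaped pusher round the end of the arm and draw its pin up through the hole in the underside, pushing the bush up until the pusher's stop collar bears firmly, but not hard, against the underside of the arm. Then take the pusher away and stand it upright on the table clear of the arm, pull the raised bush out and put it in the steel tray, leaving the screwdriver, the hinge pin and the detergent bottle where they are.

Things in the scene. Friction and masses are not known exactly. Their poses are not given: they have to be found in the camera images.
- hinge_arm: Cast aluminium hinge arm, fixed level in the vise; it does not give. Its free end is a round boss 52 mm across, 22 mm high. Origin: on the boss's vertical axis in the plane of its underside, 80 mm above the table, free space below; z up, x along the arm outward, away from the vise. Neck behind the boss 36 mm wide. Round access hole in the underside: 17 mm across, through a lip 4 mm thick.
- seat_top (a point): Centre of the boss's top face, 22 mm above the arm's origin: the mouth of the bush's seat, 27 mm wide and 18 mm deep above the lip. A spring snap ring near the seat's top grips the bush: sliding it takes a steady 4 to 12 N, and it stays at the height to which it was pushed.
- bush: Brass bush in the seat: plain ring 26 mm across, 17 mm high, 10 mm bore (narrower than the pusher's pin). Origin: centre of its underside, z up its axis. At the start it sits on the lip (origin 4 mm above the arm's underside), top 1 mm below the boss's top, so it cannot be gripped. Pushed up fully by the pusher it stands 8 to 12 mm proud and can be gripped across its outside from above.
- bush_center (a point): Centre of the bush, on its axis, 8.5 mm above its underside.
- pusher: C-frame pusher, 0.3 to 0.42 kg, loose, standing on its foot. Origin: underside of the foot, straight below the pin; z up, x towards the closed back of the C (its mouth opens to -x). Foot 12 mm thick, 32 mm wide, from x = -18 to 50 mm; back from x = 38 to 50 mm; upper arm over the foot, z = 85 to 97 mm, same length. Drawn straight up by its grip it pushes in line with the pin.
- pusher_tip (a point): Centre of the upper end of the pusher's upright round pin, 12 mm across, 42 mm above the pusher's origin. A stop collar 30 mm across is clamped on the pin, its upper face 13.5 to 17 mm below the pin's end, set differently each time and not measured: it is felt, as a sudden rise above the steady push of the bush, when it meets the arm's underside.
- pusher_grip (a point): Point on the pusher's grip, 120 mm above the pusher's origin: an upright square steel block 22 x 22 mm, sides along the pusher's x and y, z = 97 to 139 mm, on top of the upper arm straight above the pin.
- tray: Open steel tray, loose, 0.5 kg, 110 mm (x) by 140 mm (y), 25 mm high, walls and floor 3 mm thick. Origin: centre of its underside.
- screwdriver: Screwdriver lying on the table, not to be moved.
- hinge_pin: Steel hinge pin 90 mm long and 10 mm thick with a head 17 mm across, lying on the table, not to be moved. Origin near its middle, at table height.
- detergent: Detergent bottle, 72 mm across, 190 mm tall, standing on the table, not to be moved. Origin: centre of its underside.
- vise: Bench vise, fixed, holding the hinge arm. Origin: under the middle of the jaws, at table height; x along the screw towards the fixed jaw (handle at -x, up to 145 mm out), y along the jaws, which are 80 mm wide with tops 106 mm above the table. The boss's axis is 120 mm out along -y, 80 mm from the jaws' edge.
Not all that is in view belongs to the job. Of the things that look like the tray, the middle-sized one is meant.

How it is judged:
On the way, in this order (a step that is already met when the one before it is completed fails the run):
1. the bush is pushed up at least 8.5 mm in its seat and the pusher's collar bears on the underside of the arm with more than 2 N, for 0.2 s (z of bush in the frame of hinge_arm between 0.0125 and 0.019 m and horizontal distance between bush and hinge_arm below 0.003 m and contact force between pusher and hinge_arm above 2 N), for 0.2 s.
2. the pusher stands released and upright on the table clear of the arm, the bush still standing proud in its seat (height (world z) of pusher below 0.004 m and angle between pusher's own z axis and vertical below 0.08 rad and contact force between the fingers and pusher below 0.1 N and linear speed of pusher below 0.02 m/s and horizontal distance between pusher and hinge_arm above 0.09 m and z of bush in the frame of hinge_arm above 0.0105 m and horizontal distance between bush and hinge_arm below 0.004 m), for 0.2 s.
At the end, for the whole second after the job is handed in: The bush lies released and at rest in the tray (its centre inside the walls, 4 to 22 mm above the tray's underside), and the pusher stands released, upright (within 0.08 rad) and still on the table, at least 90 mm from the boss's axis (x of bush_center in the frame of tray between -0.05 and 0.05 m and y of bush_center in the frame of tray between -0.065 and 0.065 m and z of bush_center in the frame of tray between 0.004 and 0.022 m and height (world z) of pusher below 0.004 m and angle between pusher's own z axis and vertical below 0.08 rad and contact force between the fingers and pusher below 0.1 N and linear speed of each of pusher, bush below 0.02 m/s and horizontal distance between pusher and hinge_arm above 0.09 m and contact force between the fingers and bush below 0.1 N); the robot touches nothing.
It fails at once if the pusher presses on the hinge arm with more than 20 N (contact force between pusher and hinge_arm above 20 N).
It fails at once if the pusher presses on the bush with more than 24 N (contact force between pusher and bush above 24 N).
It fails at once if the fingers press on the hinge arm with more than 20 N (contact force between the fingers and hinge_arm above 20 N).
It fails at once if the screwdriver, the hinge pin or the detergent bottle is moved more than 25 mm (distance of any of screwdriver, hinge_pin, detergent from where it was at the start of the episode above 0.025 m).
It also fails if it takes over 69 s, if anything falls off the work surface, if the arm or the gripper's body presses on something with over 40 N, if the wrist force passes 120 N, or if a joint passes its speed limit or range.

ROBOT

A 6-joint arm with a two-finger parallel gripper is mounted at the origin on the work surface. World frame = base frame: x ahead of the robot, y to its left, z up, the work surface at z = 0. Lengths are in m, angles in rad, forces in N, time in s.
With the tool pointing down it reaches from about 0.3 to 0.875 m from the base axis. Payload 6.4 kg.
Tool frame: the origin (TCP) lies on the centre line of the jaws, within the pads' length; the fingertips stand 22 mm ahead of it and the grasp point (between the pads) lies 3 mm ahead of it; z points along the fingers, y is the line along which they close (so a half turn about z gives the same grasp; the last joint's range is limited). The gripper opens to 85 mm and grips with 20 to 120 N. Pads are 22 mm wide; open, the fingers measure 114 mm over their backs; the gripper's body (76 mm by 85 mm) begins 54 mm behind the grasp point. The pads swing forward as they close: fully open they stand 13 mm farther back than shut.
Start: joints at [-1.339, 0.181, 1.607, -0, 1.354, -0.206], TCP at [0.244, -0.521, 0.253] pointing down, gripper open.
Joint ranges: [-2.99, 2.99], [-0.89, 2.07], [0.3, 2.58], [-1.14, 4.28], [0, 2.63], [-3.12, 3.12]. Speed limits (rad/s): [2.57, 2.57, 3.01, 3.14, 3.14, 3.14].

INTERFACE

Orientations are given as a unit quaternion [x, y, z, w].
In Python, from bench import r gives the robot as it stands. The module is installed in compiled form; this text tells all that it offers.
- The arm moves only by the shell command python3 -m creep 'ROWS' [FORCE]. ROWS is JSON, a list that holds one entry, the list of rows, each a list of 7 numbers: the shift along the world's x, y, z in cm, then the turn, a rotation vector about the world's x, y, z in rad, then the finger opening in cm, from 0 to 8.54. In form: [[[dx, dy, dz, rx, ry, rz, grip], ...]]. A call has 1 to 5 rows; each row shifts and turns the commanded pose from where the row before left it; what a row does not reach is not made up. A row lasts 1/12 s, in which the tool goes at most 41.7 mm and 7.16 degrees, less where a joint would pass 70% of its speed; a pose out of reach is approached as far as the arm can. A call is refused whole if a number of a shift passes 4.17 or a number of a turn 0.125, either way. A call with a gripper value outside its range is refused whole. The fingers move at their own pace and stop on an object; FORCE is the grip in N (left out, the last holds). Time passes only in rows, so rows that do not move let the fingers close. It gives the time, the measured TCP pose, the force, the opening and the grip force at its end, in the units of the state.
- r.get_obs(): the state, without advancing time (a new reading comes with each control period).
- r.snapshot(name): name is "scene" or "top"; returns a dict with "image" (420x560x3 uint8, red, green, blue), "mtx" (3x3 intrinsics, pixels), "rvec" (rotation vector, rad) and "tvec" (3), from world to camera coordinates, as OpenCV has them. Camera axes: x right, y down, z forward; pixel columns grow to the right and rows downward; lengths in m; the calibration is good to about 2 mm. A picture is of the moment at which its call begins. There is no depth.
- r.finish_job(): hands the job in; it is judged then, once.
Trained networks look in the newest picture that a camera, given by its name, has taken for a name from the list of things; names that differ only in an ending like _2 or _b are one class to them, and where a whole thing is asked for, a point or a joint stands for the part that bears it (a point fixed in the world has none). Each returns a list of dicts, best first, with "p" (0 to 1); they miss things now and then, are a little off and sometimes report something else, mostly with a low value. They report only what shows in the picture. A call takes as long as a camera call. They do not tell look-alikes from the thing itself.
- r.search_frame(camera, thing): "xyz" ([x, y, z] in m, in the coordinates of the camera as it stood for that picture, good to about 4 mm: the middle of the surface that is visible of it).
The state is a dict: "time_s": time; "qpos": joint angles; "dq": joint speeds; "joint_torque": joint torques, N m; "eef_pos": TCP position; "eef_rot": TCP orientation; "contact_force": force on the tool from outside, world axes, zero at the start; "ft_torque": the same for the moment, N m; "grip_width": finger opening in m; "grip_force": force on a finger pad.
Only numpy, scipy, OpenCV 4.12 (cv2) and the standard library are available. Lean on these libraries where they do the work, as an engineer would, in place of code of your own. Each camera call takes 0.05 s, during which the arm holds its last target. There are 200 camera calls.

## Working session

There is one attempt and no reset: what is moved stays moved. The work goes in short steps, Python scripts to look and compute and a shell command to move; the robot and the scene stay as the last step left them, time stands still between calls to the robot, and variables do not carry over. Pictures are saved under pics/ and viewed, at most 10 in all, crops included, and the job is handed in when it is done.

```bash
mkdir -p pics; cat > h.py <<'E'
import numpy as np, cv2
from bench import r
def snap(c,name=None):
    s=r.snapshot(c); 
    if name: cv2.imwrite(f'pics/{name}.png',s['image'][:,:,::-1])
    R=cv2.Rodrigues(np.array(s['rvec'],float))[0]; s['R']=R; s['t']=np.array(s['tvec'],float).ravel(); s['K']=np.array(s['mtx'],float)
    return s
def w(s,x): return s['R'].T@(np.array(x)-s['t'])
def pix(s,X):
    p=s['K']@(s['R']@np.array(X)+s['t']); return p[:2]/p[2]
def ray(s,u,v,z):
    d=s['R'].T@np.linalg.inv(s['K'])@np.array([u,v,1.]); c=-s['R'].T@s['t']; return c+d*(z-c[2])/d[2]
def tri(s1,p1,s2,p2):
    P=[s['K']@np.c_[s['R'],s['t']] for s in (s1,s2)]
    X=cv2.triangulatePoints(P[0],P[1],np.array(p1,float).reshape(2,1),np.array(p2,float).reshape(2,1)); return (X[:3]/X[3]).ravel()
E
python3 - <<'E'
from h import *
for c in ('scene','top'):
    s=snap(c,c+'0'); print(c,'cam at',(-s['R'].T@s['t']).round(3))
    for n in ['hinge_arm','seat_top','bush','pusher','pusher_tip','pusher_grip','tray','screwdriver','hinge_pin','detergent','vise']:
        print(n,[(round(d['p'],2),w(s,d['xyz']).round(3).tolist(),pix(s,w(s,d['xyz'])).round().astype(int).tolist()) for d in r.search_frame(c,n)])
print(r.get_obs())
E
```

```text
scene cam at [ 1.332 -0.554  0.848]
hinge_arm [(0.71, [0.593, 0.129, 0.097], [327, 215])]
seat_top [(0.87, [0.591, 0.128, 0.102], [326, 213])]
bush [(0.53, [0.611, 0.081, 0.101], [317, 224])]
pusher [(0.8, [0.462, -0.205, 0.041], [185, 255])]
pusher_tip [(0.66, [0.464, -0.201, 0.044], [187, 254])]
pusher_grip []
tray [(0.83, [0.384, -0.388, 0.006], [104, 278]), (0.77, [0.627, -0.218, 0.002], [216, 310]), (0.59, [0.616, -0.391, 0.001], [142, 343]), (0.23, [0.465, -0.204, 0.041], [186, 256])]
screwdriver [(0.76, [0.343, 0.288, 0.018], [312, 178])]
hinge_pin [(0.67, [0.744, -0.051, 0.013], [306, 306])]
detergent [(0.7, [0.695, 0.386, 0.094], [427, 200])]
vise [(0.94, [0.594, 0.171, 0.087], [339, 213])]
top cam at [ 0.354 -0.005  0.983]
hinge_arm [(0.95, [0.582, 0.147, 0.099], [218, 187]), (0.64, [0.335, 0.293, 0.026], [162, 294])]
seat_top [(0.85, [0.582, 0.144, 0.104], [219, 187])]
bush [(0.62, [0.61, 0.085, 0.105], [244, 175])]
pusher [(0.94, [0.44, -0.189, 0.097], [363, 244])]
pusher_tip [(0.91, [0.438, -0.186, 0.096], [361, 245])]
pusher_grip [(0.69, [0.439, -0.191, 0.098], [364, 24
[... 437 characters left out ...]
]
{'time_s': 1.2, 'qpos': array([-1.33929574e+00,  1.80787806e-01,  1.60700856e+00,  2.95472580e-05,
        1.35378740e+00, -2.06305391e-01]), 'dq': array([-0.00027627, -0.00035635, -0.00063237, -0.00133398,  0.00031801,
       -0.0010514 ]), 'joint_torque': array([-2.52557384e-04, -4.44850087e+01, -3.51680624e+01, -2.05018009e-04,
        8.09508438e-04, -2.52249583e-05]), 'eef_pos': array([ 0.24379797, -0.52077459,  0.25329118]), 'eef_rot': array([9.76136953e-01, 2.17155815e-01, 1.44819750e-05, 4.26172592e-06]), 'contact_force': array([-0.1006724 , -0.51070201,  0.75200269]), 'ft_torque': array([ 0.03661141, -0.03694099, -0.00339678]), 'grip_force': 0.0, 'grip_width': 0.08516904739390457}
```

View images.

View pics/scene0.png

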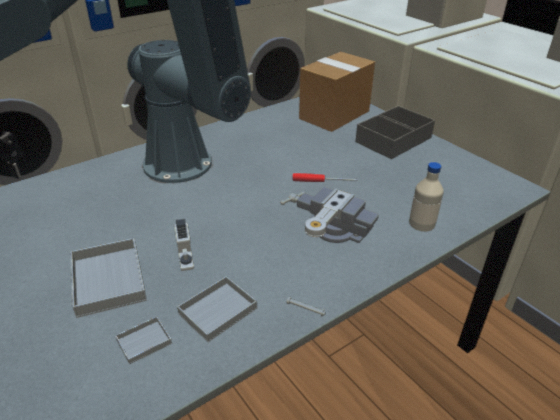

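View pics/top0.png

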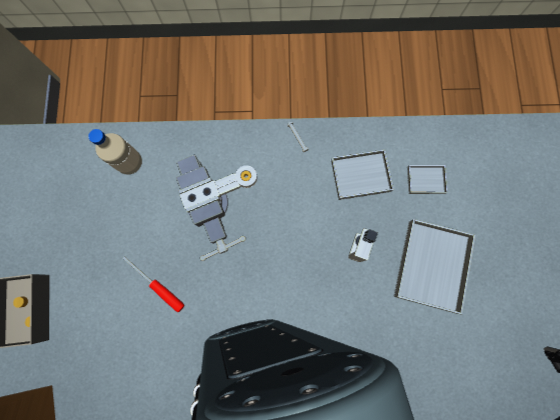

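```bash
python3 - <<'E'
import cv2,numpy as np
a=cv2.imread('pics/scene0.png');b=cv2.imread('pics/top0.png')
f=lambda m,x,y,W,H,k:cv2.resize(m[y:y+H,x:x+W],None,fx=k,fy=k,interpolation=cv2.INTER_CUBIC)
# scene pusher, scene boss / top pusher, top boss
q=np.vstack([np.hstack([f(a,140,195,100,75,4),f(a,270,180,100,75,4)]),np.hstack([f(b,315,210,100,75,4),f(b,185,145,100,75,4)])])
cv2.imwrite('pics/crop1.png',q)
E
```

```text
(no output)
```

View pics/crop1.png

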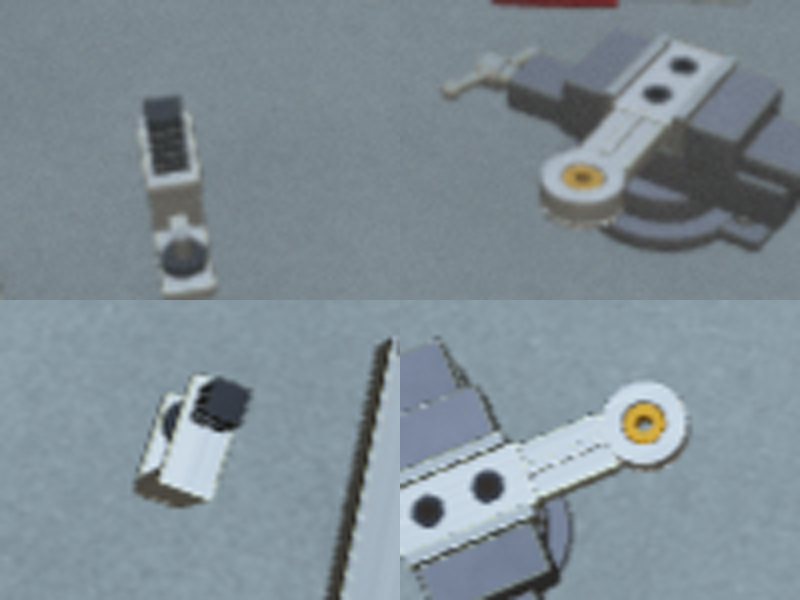

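Scene0 shows the pusher at (185,245) with its mouth towards the scene camera, the boss and brass bush at (315,224), and three trays. Top0 shows the grip at about (370,236) and the bush at (246,176). Tray candidates in top0 are large (434,266), middle (361,175) and small (426,180). The middle-sized one, about 110x140, at (361,175) fits. Crop1 confirms which pusher and boss these are and which way they face. Next I fit poses in both views.

```bash
cat > fit.py <<'E'
from h import *
from scipy.optimize import minimize
def boxes(x,y,z,th):
    B=[(-.018,.05,-.016,.016,0,.012),(.038,.05,-.016,.016,0,.097),(-.018,.05,-.016,.016,.085,.097),(-.011,.011,-.011,.011,.097,.139),(-.015,.015,-.013,.013,.012,.027),(-.006,.006,-.005,.005,.012,.042)]
    c,s=np.cos(th),np.sin(th)
    for b in B:
        P=np.array([[X,Y,Z] for X in b[:2] for Y in b[2:4] for Z in b[4:]])
        yield np.c_[x+c*P[:,0]-s*P[:,1],y+s*P[:,0]+c*P[:,1],z+P[:,2]]
def sil(s,p,S=4):
    m=np.zeros((420*S,560*S),np.uint8)
    for P in boxes(*p):
        q=np.array([(pix(s,X)+.5)*S for X in P]).astype(np.float32)
        cv2.fillConvexPoly(m,cv2.convexHull(q.astype(np.int32)),255)
    return cv2.resize(m,(560,420),interpolation=cv2.INTER_AREA)/255.
def mask(s,c,h):
    im=cv2.GaussianBlur(cv2.cvtColor(s['image'],cv2.COLOR_RGB2LAB),(3,3),0).astype(float)
    x,y=c; win=np.zeros((420,560),bool); win[y-h:y+h,x-h:x+h]=1
    med=np.median(im[win],0); d=np.sqrt((((im-med)*[.7,2,2])**2).sum(2))
    return ((d>18)&win).astype(float),win
E
python3 - <<'E'
from fit import *
S={c:snap(c) for c in('scene','top')}
M={'scene':mask(S['scene'],(184,245),38),'top':mask(S['top'],(364,243),32)}
def cost(v):
    return sum(np.abs(sil(S[c],(v[0]/100,v[1]/100,0,v[2]/10))-M[c][0])[M[c][1]].sum() for c in S)
b=min((minimize(cost,[44+dx,-19,np.radians(a)*10],method='Nelder-Mead',options=dict(xatol=.01,fatol=.1,initial_simplex=np.array([[44+dx,-19,np.radians(a)*10],[45.5,-19,np.radians(a)*10],[44,-20.5,np.radians(a)*10],[44,-19,np.radians(a+12)*10]]))) for a in(145,157,170) for dx in(0,2)),key=lambda o:o.fun)
v=b.x; print('pusher',v[:2]/100,np.degrees(v[2]/10),b.fun,M['scene'][0].sum(),M['top'][0].sum())
g=tri(S['scene'],(180.4,221.2),S['top'],(370.2,235.4)); print('grip top tri',g)
bu=tri(S['scene'],(315.1,223.9),S['top'],(245.4,175.4)); print('bush top tri',bu,ray(S['scene'],315.1,223.9,.101),ray(S['top'],245.4,175.4,.101))
a=ray(S['top'],185+28/4-.4,145+210/4-.4,.102); bb=ray(S['top'],185+88/4-.4,145+186/4-.4,.102); e=ray(S['top'],245.4,175.4,.102)
print('arm yaw',np.degrees(np.arctan2(*(e-a)[[1,0]])),np.degrees(np.arctan2(*(e-bb)[[1,0]])))
out=[]
for c,(x,y) in(('scene',(140,195)),('top',(315,210))):
    im=S[c]['image'][:,:,::-1].copy(); im=cv2.resize(im[y:y+75,x:x+100],None,fx=4,fy=4,interpolation=cv2.INTER_CUBIC)
    m=sil(S[c],(v[0]/100,v[1]/100,0,v[2]/10))[y:y+75,x:x+100]; m=cv2.resize(m,None,fx=4,fy=4)>.5
    cs,_=cv2.findContours(m.astype(np.uint8),0,1); cv2.drawContours(im,cs,-1,(0,0,255),1); out.append(im)
t=S['top']['image'][140:215,320:460,::-1]; out2=cv2.resize(t,(560,300),interpolation=cv2.INTER_CUBIC)
q=np.zeros((600,800,3),np.uint8); q[:300]=np.hstack(out); q[300:,:560]=out2; cv2.imwrite('pics/fit1.png',q)
# tray corners from mask
im=S['top']['image']; 
E
```

```text
pusher [ 0.45559183 -0.20243083] 157.91088531770114 359.1137254901961 462.0 566.0
grip top tri [ 0.45391922 -0.20034858  0.13791806]
bush top tri [0.60824925 0.08025678 0.10057675] [0.60834658 0.07872657 0.101     ] [0.60919372 0.08185638 0.101     ]
arm yaw -68.36958990816977 -68.30329268893553
```

View pics/fit1.png

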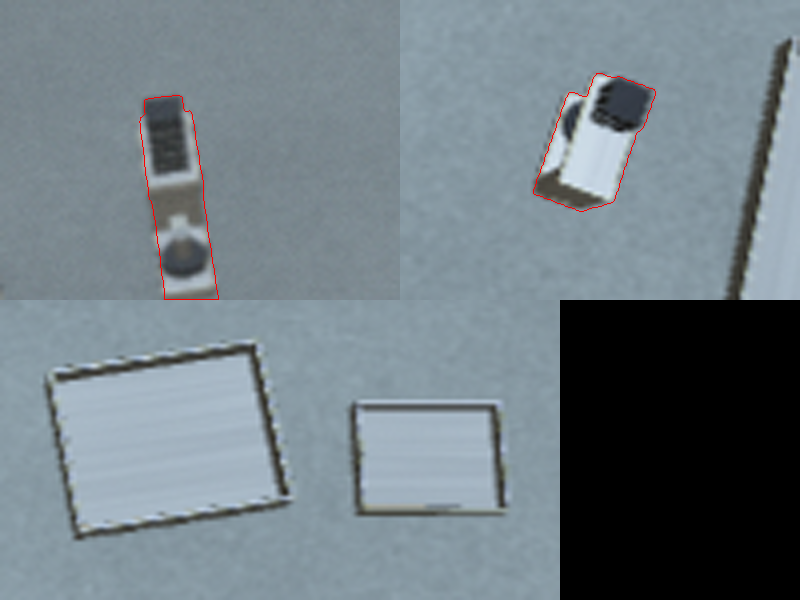

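The overlay matches the pusher in both views: grip near (0.455,-0.2015) with its top at 0.138 (expected 0.139), yaw 158°. The bush is at (0.6085,0.080,0.1006), expected height 0.101, with arm yaw -68°. The crop confirms the tray at top0 (362,175) as the middle size. I now move above the grip.

```bash
R='x'; python3 -m creep '[[[2.11,3.19,-0.4,0,0,0.0747,8.5],[2.11,3.19,-0.4,0,0,0.0747,8.5],[2.11,3.19,-0.4,0,0,0.0747,8.5],[2.11,3.19,-0.4,0,0,0.0747,8.5],[2.11,3.19,-0.4,0,0,0.0747,8.5]]]' 60
python3 -m creep '[[[2.11,3.19,-0.4,0,0,0.0747,8.5],[2.11,3.19,-0.4,0,0,0.0747,8.5],[2.11,3.19,-0.4,0,0,0.0747,8.5],[2.11,3.19,-0.4,0,0,0.0747,8.5],[2.11,3.19,-0.4,0,0,0.0747,8.5]]]'
python3 -m creep '[[[0,0,0,0,0,0,8.5],[0,0,0,0,0,0,8.5]]]'
```

```text
time_s: 1.72
eef_pos: [0.3499, -0.3598, 0.2332]
eef_rot: [0.918, 0.396, 0.0, 0.0]
contact_force: [0.3, 0.2, -0.1]
grip_width: 0.0848
grip_force: 0.0
time_s: 2.13
eef_pos: [0.4556, -0.2001, 0.2134]
eef_rot: [0.829, 0.56, 0.0, 0.0]
contact_force: [0.3, -1.3, 0.5]
grip_width: 0.0851
grip_force: 0.0
time_s: 2.3
eef_pos: [0.4555, -0.1999, 0.2131]
eef_rot: [0.828, 0.56, -0.0, -0.0]
contact_force: [0.1, -0.5, -0.4]
grip_width: 0.0849
grip_force: 0.0
```

```bash
python3 -m creep '[[[-0.05,-0.15,-2.2,0,0,0,8.5],[0,0,-2.2,0,0,0,8.5],[0,0,-2.2,0,0,0,8.5],[0,0,-2.1,0,0,0,8.5],[0,0,0,0,0,0,6]]]' 60
python3 -m creep '[[[0,0,0,0,0,0,4],[0,0,0,0,0,0,2.5],[0,0,0,0,0,0,1.5],[0,0,0,0,0,0,1],[0,0,0,0,0,0,1]]]'
python3 -m creep '[[[0,0,0,0,0,0,1],[0,0,0,0,0,0,1],[0,0,0,0,0,0,1],[0,0,0,0,0,0,1]]]'
```

```text
time_s: 2.72
eef_pos: [0.4513, -0.203, 0.1226]
eef_rot: [0.83, 0.557, -0.001, -0.003]
contact_force: [-0.5, 1.8, -0.6]
grip_width: 0.0755
grip_force: 0.0
time_s: 3.13
eef_pos: [0.4551, -0.2041, 0.1279]
eef_rot: [0.83, 0.558, 0.0, 0.001]
contact_force: [-1.4, -0.2, 4.2]
grip_width: 0.0209
grip_force: 59.8
time_s: 3.47
eef_pos: [0.4551, -0.2041, 0.1279]
eef_rot: [0.83, 0.558, 0.0, 0.001]
contact_force: [-2.5, -0.6, 6.7]
grip_width: 0.0212
grip_force: 60.0
```

```bash
python3 -m creep '[[[0,0,0.7,0,0,0,1],[0,0,1.2,0,0,0,1],[0,0,1.2,0,0,0,1],[0,0,1,0,0,0,1],[0,0,0,0,0,0,1]]]'
python3 -m creep '[[[0,0,0,0,0,0,1],[0,0,0,0,0,0,1],[0,0,0,0,0,0,1],[0,0,0,0,0,0,1]]]'
python3 - <<'E'
from fit import *
S={c:snap(c) for c in('scene','top')}
for c in S:print([round(float(x),4) for x in r.get_obs()['eef_pos']])
o=r.get_obs();print(o['contact_force'],o['ft_torque'],o['qpos'])
h=np.hstack([cv2.resize(S[c]['image'][y:y+90,x:x+100,::-1],(400,360),interpolation=cv2.INTER_CUBIC) for c,x,y in(('scene',130,170),('top',325,190))]);cv2.imwrite('pics/held.png',h)
E
```

```text
time_s: 3.88
eef_pos: [0.4553, -0.2039, 0.1696]
eef_rot: [0.83, 0.558, 0.001, 0.002]
contact_force: [-0.1, -0.8, -3.2]
grip_width: 0.0212
grip_force: 59.1
time_s: 4.22
eef_pos: [0.4538, -0.2029, 0.1665]
eef_rot: [0.83, 0.558, -0.0, -0.001]
contact_force: [0.5, 0.0, -4.8]
grip_width: 0.0211
grip_force: 59.1
[0.454, -0.2031, 0.1667]
[0.454, -0.2031, 0.1667]
[-0.28690246 -0.62233154 -3.76966874] [-0.03676731 -0.07512017  0.00682146] [-6.59718841e-01  1.07554344e-01  1.87779052e+00 -3.35981182e-05
  1.15746282e+00 -2.73715715e-01]
```

View pics/held.png

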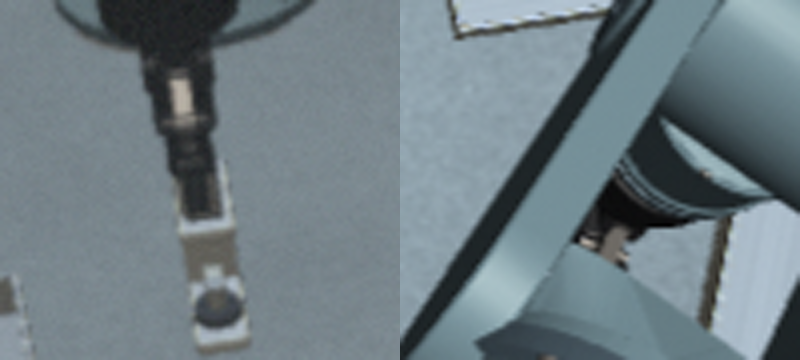

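The held crop shows the pusher hanging upright in the fingers in the scene view (left, pin and collar at about (218,300) of the crop). The arm hides it in the top view. Next I carry it to a staging point 80 mm outside the boss and turn it into line with the hinge arm.

```bash

python3 -m creep '[[[0.92,1.04,0,0,0,0.117,1],[0.92,1.04,0,0,0,0.117,1],[0.92,1.04,0,0,0,0.117,1],[0.92,1.04,0,0,0,0.117,1],[0.92,1.04,0,0,0,0.117,1]]]' 80
python3 -m creep '[[[0.92,1.04,0,0,0,0.117,1],[0.92,1.04,0,0,0,0.117,1],[0.92,1.04,0,0,0,0.117,1],[0.92,1.04,0,0,0,0.117,1],[0.92,1.04,0,0,0,0.117,1]]]' | tail -5
python3 -m creep '[[[0.92,1.04,0,0,0,0.117,1],[0.92,1.04,0,0,0,0.117,1],[0.92,1.04,0,0,0,0.117,1],[0.92,1.04,0,0,0,0.117,1],[0.92,1.04,0,0,0,0.117,1]]]' | tail -5
python3 -m creep '[[[0.92,1.04,0,0,0,0.117,1],[0.92,1.04,0,0,0,0.117,1],[0.92,1.04,0,0,0,0.117,1],[0.92,1.04,0,0,0,0.117,1],[0.92,1.04,0,0,0,0.112,1]]]' | tail -5
python3 -m creep '[[[0,0,0,0,0,0,1],[0,0,0,0,0,0,1],[0,0,0,0,0,0,1]]]'
python3 - <<'E'
from h import *
s=snap('scene'); t=snap('top')
h=np.hstack([cv2.resize(S['image'][y:y+100,x:x+100,::-1],(400,400),interpolation=cv2.INTER_CUBIC) for S,x,y in((s,260,180),(t,215,140))]);cv2.imwrite('pics/stage.png',h)
im=s['image'].astype(int); m=((im[:,:,0]-im[:,:,2])>60).astype(np.uint8); m[:, :295]=0;m[:,335:]=0;m[:205]=0;m[240:]=0
p=np.argwhere(m)[:,::-1]; hull=cv2.convexHull(p.astype(np.float32)); M=cv2.moments(hull); c=(M['m10']/M['m00'],M['m01']/M['m00']); print(len(p),c,ray(s,*c,.101), p.min(0),p.max(0))
o=r.get_obs(); print(o['eef_pos'],o['eef_rot'],o['contact_force'])
E
```

```text
time_s: 4.73
eef_pos: [0.5005, -0.1507, 0.1669]
eef_rot: [0.631, 0.776, -0.0, -0.0]
contact_force: [-0.0, -0.2, -4.7]
grip_width: 0.0205
grip_force: 80.9
eef_pos: [0.5465, -0.0986, 0.1668]
eef_rot: [0.381, 0.925, 0.0, -0.0]
contact_force: [-1.3, 0.1, -4.2]
grip_width: 0.0212
grip_force: 80.9
eef_pos: [0.5925, -0.0466, 0.1667]
eef_rot: [0.098, 0.995, 0.0, -0.0]
contact_force: [-0.1, -0.1, -3.5]
grip_width: 0.0209
grip_force: 80.9
eef_pos: [0.6384, 0.0053, 0.1665]
eef_rot: [-0.191, 0.982, 0.0, -0.001]
contact_force: [0.1, -0.6, -2.9]
grip_width: 0.0207
grip_force: 80.9
time_s: 6.23
eef_pos: [0.6377, 0.0045, 0.1666]
eef_rot: [-0.187, 0.982, 0.0, -0.001]
contact_force: [-0.6, -0.4, -3.9]
grip_width: 0.0205
grip_force: 80.9
39 (315.16959064327483, 223.93567251461985) [0.6085552  0.07877506 0.101     ] [311 222] [319 226]
[0.63773683 0.00416835 0.16694258] [-1.86975752e-01  9.82364414e-01  6.45645442e-05 -4.70826140e-04] [ 0.50836809 -0.63653793 -4.11380501]
```

View pics/stage.png

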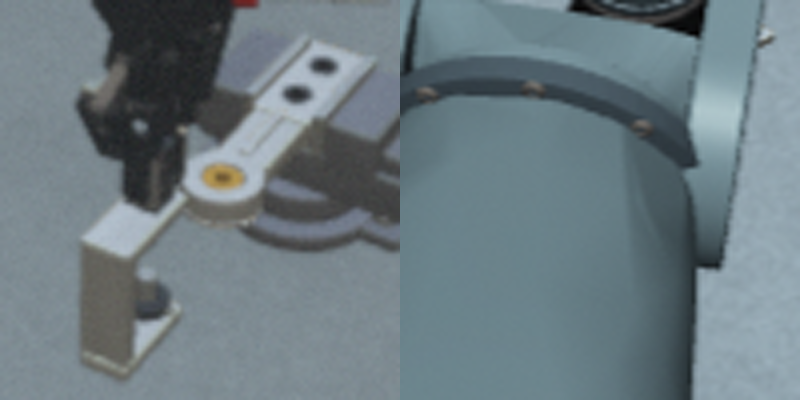

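The stage crop shows the pusher clear of the boss with its back towards the camera and its mouth towards the arm. The bush is at scene (315,224). Next I fit the pusher in this view, relative to the bush.

```bash
cat > rel.py <<'E'
from fit import *
import sys
def relfit(s,z,yaw,x0,y0,y1=232,xr=(268,304),free=False):
    im=cv2.cvtColor(s['image'],cv2.COLOR_RGB2LAB).astype(float)
    win=np.zeros((420,560),bool); win[y1:282,xr[0]:xr[1]]=1
    med=np.median(im[255:282,262:275].reshape(-1,3),0); d=np.sqrt((((im-med)*[.7,2,2])**2).sum(2))
    m=(np.clip((d-6)/16,0,1))
    f=lambda v:np.abs(sil(s,(v[0]/100,v[1]/100,v[2]/100 if free else z,np.radians(v[3] if free else yaw)),8)-m)[win].sum()
    i=[x0*100,y0*100]+([z*100,yaw] if free else []); n=len(i)
    st=np.array(i)+np.vstack([np.zeros(n),np.eye(n)*([.8,.8,.6,4][:n])])
    b=minimize(f,i,method='Nelder-Mead',options=dict(initial_simplex=st,xatol=.005,fatol=.05)); return b.x,b.fun,m[win].sum()
E
python3 - <<'E'
from rel import *
s=snap('scene'); e=r.get_obs()['eef_pos']; print(e)
for z in(.037,.039): print(z,relfit(s,z,-68.4,.638,.005))
print(relfit(s,.039,-68.4,.638,.005,free=True))
# scene-only: pixel scale
p=pix(s,[.638,.005,.1]); print([np.linalg.norm(pix(s,np.array([.638,.005,.1])+d)-p) for d in np.eye(3)*.01])
E
```

```text
[0.6378119  0.00415779 0.16705863]
0.037 (array([63.21382711,  0.37898357]), np.float64(86.92302695584814), np.float64(767.2889298825672))
0.039 (array([63.37823091,  0.26692967]), np.float64(88.72528673695146), np.float64(767.2889298825672))
(array([ 63.78395964,  -0.15398014,   4.4353014 , -66.28507294]), np.float64(90.2496489525891), np.float64(767.2889298825672))
[np.float64(3.4712111992496992), np.float64(3.748308473593757), np.float64(3.308400717834431)]
```

```bash
python3 - <<'E'
from rel import *
s=snap('scene'); t=snap('top'); s0=dict(s); t0=dict(t)
s0['image']=cv2.imread('pics/scene0.png')[:,:,::-1].copy(); t0['image']=cv2.imread('pics/top0.png')[:,:,::-1].copy()
def soft(s,c,h):
    im=cv2.cvtColor(s['image'],cv2.COLOR_RGB2LAB).astype(float); x,y=c
    win=np.zeros((420,560),bool); win[y-h:y+h,x-h:x+h]=1
    med=np.median(im[win],0); d=np.sqrt((((im-med)*[.7,2,2])**2).sum(2)); return np.clip((d-6)/16,0,1),win
for n,S,c,h in(('scene',s0,(184,245),34),('top',t0,(364,243),30)):
    m,win=soft(S,c,h)
    f=lambda v:np.abs(sil(S,(v[0]/100,v[1]/100,0,np.radians(v[2])),8)-m)[win].sum()
    b=minimize(f,[45.5,-20.2,157.9],method='Nelder-Mead',options=dict(initial_simplex=[[45.5,-20.2,157.9],[46.3,-20.2,157.9],[45.5,-19.4,157.9],[45.5,-20.2,162]],xatol=.005,fatol=.05))
    P=b.x[:2]/100; d=P-np.array([.4551,-.2041]); th=np.radians(157.9)
    print(n,b.x,b.fun,'off x,y',d@[np.cos(th),np.sin(th)],d@[-np.sin(th),np.cos(th)])
# boss fit scene/top: outline of the boss's free half, cylinder r26
def cyl(S,x,y,k=8):
    a=np.linspace(0,2*np.pi,60); m=np.zeros((420*k,560*k),np.uint8)
    P=[[x+.026*np.cos(q),y+.026*np.sin(q),z] for q in a for z in(.08,.102)]
    cv2.fillConvexPoly(m,cv2.convexHull(np.array([(pix(S,p)+.5)*k for p in P]).astype(np.int32)),255); return cv2.resize(m,(560,420),interpolation=cv2.INTER_AREA)/255.
for n,S,c in(('scene',s0,(315,224)),('top',t0,(245,175))):
    m,_=soft(S,c,20); bx=np.array([.6085,.0795])
    U=np.zeros((420,560),bool)
    for v in range(c[1]-20,c[1]+20):
        for u in range(c[0]-20,c[0]+20):
            q=ray(S,u,v,.09)[:2]-bx; U[v,u]=q@[.37,-.929]>.008 and np.linalg.norm(q)<.045
    f=lambda v:np.abs(cyl(S,v[0]/100,v[1]/100)-m)[U].sum()
    b=minimize(f,bx*100,method='Nelder-Mead',options=dict(initial_simplex=[bx*100,bx*100+[.6,0],bx*100+[0,.6]],xatol=.005,fatol=.05)); print('boss',n,b.x,b.fun)
    im=S['image'].astype(int); mm=((im[:,:,0]-im[:,:,2])>60); mm[:c[1]-15]=0;mm[c[1]+15:]=0;mm[:,:c[0]-15]=0;mm[:,c[0]+15:]=0
    M=cv2.moments(cv2.convexHull(np.argwhere(mm)[:,::-1].astype(np.float32))); print('bush',ray(S,M['m10']/M['m00'],M['m01']/M['m00'],.101))
E
```

```text
scene [ 45.4492028  -20.28708385 158.89132644] 109.41066894705926 off x,y 0.0010257438145673007 -0.0009101194715189813
top [ 45.65639483 -20.0833545  158.49663583] 44.38972587048528 off x,y -0.00012747039659746144 -0.0035772369751050272
boss scene [60.6167511   8.21260529] 39.544081455326705
bush [0.60849757 0.07844959 0.101     ]
boss top [60.94134805  8.1279137 ] 11.60922404365665
bush [0.6092344 0.0816662 0.101    ]
```

```bash

python3 -m creep '[[[0,0,-0.45,0,0,0,1],[-0.45,1.3,0,0,0,0,1],[-0.45,1.3,0,0,0,0,1],[0,0,0,0,0,0,1],[0,0,0,0,0,0,1]]]'
python3 -m creep '[[[-0.45,1.3,0,0,0,0,1],[-0.45,1.3,0,0,0,0,1],[-0.45,1.3,0,0,0,0,1],[-0.41,1.17,0,0,0,0,1],[0,0,0,0,0,0,1]]]'
python3 -m creep '[[[0,0,0,0,0,0,1],[0,0,0,0,0,0,1],[0,0,0,0,0,0,1]]]'
python3 - <<'E'
from h import *
s=snap('scene')
cv2.imwrite('pics/hook.png',cv2.resize(s['image'][190:260,270:370,::-1],(800,560),interpolation=cv2.INTER_CUBIC))
f=[]
for _ in range(4): snap('scene'); o=r.get_obs(); f.append(np.r_[o['eef_pos'],o['contact_force']])
print(np.mean(f,0).round(4))
E
```

```text
time_s: 6.9
eef_pos: [0.6287, 0.0322, 0.1627]
eef_rot: [-0.189, 0.982, 0.0, -0.0]
contact_force: [1.1, -0.3, -3.2]
grip_width: 0.0207
grip_force: 81.0
time_s: 7.32
eef_pos: [0.6104, 0.0846, 0.1627]
eef_rot: [-0.189, 0.982, 0.001, -0.0]
contact_force: [0.2, -0.1, -4.4]
grip_width: 0.0209
grip_force: 81.0
time_s: 7.57
eef_pos: [0.612, 0.081, 0.1629]
eef_rot: [-0.188, 0.982, -0.0, 0.0]
contact_force: [-0.3, -0.4, -3.8]
grip_width: 0.0205
grip_force: 81.0
[ 0.6119  0.0809  0.1628 -0.3008  0.2178 -3.6883]
```

View pics/hook.png

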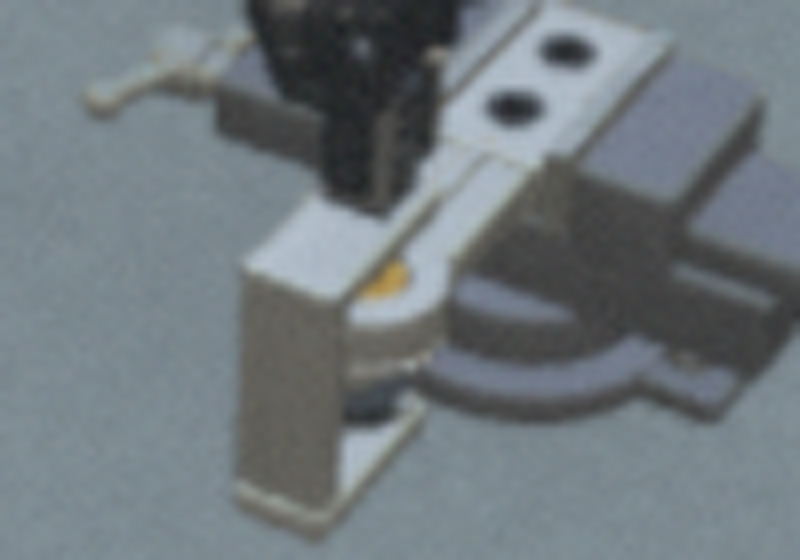

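The hook crop shows the C round the boss. The upper arm is above the boss and the pin and collar are below it, with the bush partly visible at crop (385,275). I draw up slowly and watch the force; the baseline Fz is -3.7 N.

```bash

python3 -m creep '[[[-0.06,0,0.15,0,0,0,1],[0,0,0.15,0,0,0,1],[0,0,0.15,0,0,0,1],[0,0,0.1,0,0,0,1],[0,0,0,0,0,0,1]]]'
python3 -m creep '[[[0,0,0,0,0,0,1],[0,0,0,0,0,0,1]]]'
python3 -m creep '[[[0,0,0,0,0,0,1],[0,0,0,0,0,0,1]]]'
```

```text
time_s: 8.23
eef_pos: [0.6114, 0.0814, 0.1688]
eef_rot: [-0.188, 0.982, -0.0, 0.0]
contact_force: [-1.0, 0.5, -2.9]
grip_width: 0.0211
grip_force: 81.0
time_s: 8.4
eef_pos: [0.6111, 0.0814, 0.1683]
eef_rot: [-0.188, 0.982, -0.0, 0.0]
contact_force: [-0.2, 0.6, -3.0]
grip_width: 0.0209
grip_force: 81.0
time_s: 8.57
eef_pos: [0.611, 0.0814, 0.1682]
eef_rot: [-0.188, 0.982, 0.0, -0.0]
contact_force: [0.1, -0.4, -4.0]
grip_width: 0.0208
grip_force: 81.0
```

```bash

python3 -m creep '[[[0,0,0.1,0,0,0,1],[0,0,0.1,0,0,0,1],[0,0,0.1,0,0,0,1],[0,0,0,0,0,0,1],[0,0,0,0,0,0,1]]]'
python3 -m creep '[[[0,0,0.1,0,0,0,1],[0,0,0.1,0,0,0,1],[0,0,0,0,0,0,1],[0,0,0,0,0,0,1]]]'
python3 -m creep '[[[0,0,0.1,0,0,0,1],[0,0,0.1,0,0,0,1],[0,0,0,0,0,0,1],[0,0,0,0,0,0,1]]]'
```

```text
time_s: 8.98
eef_pos: [0.6106, 0.0814, 0.1707]
eef_rot: [-0.188, 0.982, 0.0, -0.001]
contact_force: [1.0, 0.3, -9.2]
grip_width: 0.021
grip_force: 80.1
time_s: 9.32
eef_pos: [0.6107, 0.0815, 0.173]
eef_rot: [-0.188, 0.982, 0.0, -0.0]
contact_force: [-0.1, -0.3, -9.5]
grip_width: 0.0209
grip_force: 80.0
time_s: 9.65
eef_pos: [0.611, 0.0815, 0.1755]
eef_rot: [-0.188, 0.982, 0.0, -0.0]
contact_force: [-1.5, -0.7, -8.3]
grip_width: 0.0213
grip_force: 80.2
```

Steady push of about 5.5 N: the pin is in the hole and the bush is sliding. The collar is due at TCP z of about 0.180 to 0.184.

```bash

python3 -m creep '[[[0,0,0.1,0,0,0,1],[0,0,0.1,0,0,0,1],[0,0,0,0,0,0,1]]]' | sed -n '2p;4p'
python3 -m creep '[[[0,0,0.1,0,0,0,1],[0,0,0,0,0,0,1],[0,0,0,0,0,0,1]]]'| sed -n '2p;4p'
python3 -m creep '[[[0,0,0.1,0,0,0,1],[0,0,0,0,0,0,1],[0,0,0,0,0,0,1]]]'| sed -n '2p;4p'
python3 -m creep '[[[0,0,0.05,0,0,0,1],[0,0,0,0,0,0,1],[0,0,0,0,0,0,1]]]'| sed -n '2p;4p'
```

```text
eef_pos: [0.6111, 0.0814, 0.1775]
contact_force: [-1.4, -0.5, -8.7]
eef_pos: [0.6111, 0.0815, 0.1785]
contact_force: [-1.4, -0.5, -7.9]
eef_pos: [0.6111, 0.0815, 0.1794]
contact_force: [-0.1, 0.9, -8.9]
eef_pos: [0.6111, 0.0814, 0.1798]
contact_force: [-1.2, -0.9, -9.3]
```

```bash

python3 -m creep '[[[0,0,0.1,0,0,0,1],[0,0,0,0,0,0,1],[0,0,0,0,0,0,1]]]'| sed -n '2p;4p'
python3 -m creep '[[[0,0,0.1,0,0,0,1],[0,0,0,0,0,0,1],[0,0,0,0,0,0,1]]]'| sed -n '2p;4p'
```

```text
eef_pos: [0.6111, 0.0814, 0.1809]
contact_force: [-0.7, -0.1, -8.7]
eef_pos: [0.6111, 0.0814, 0.1819]
contact_force: [-1.1, 0.5, -8.0]
```

```bash

python3 -m creep '[[[0,0,0.06,0,0,0,1],[0,0,0,0,0,0,1],[0,0,0,0,0,0,1]]]'| sed -n '2p;4p'
python3 -m creep '[[[0,0,0.06,0,0,0,1],[0,0,0,0,0,0,1],[0,0,0,0,0,0,1]]]'| sed -n '2p;4p'
```

```text
eef_pos: [0.6111, 0.0814, 0.1825]
contact_force: [-2.3, 0.5, -9.0]
eef_pos: [0.6111, 0.0814, 0.183]
contact_force: [-1.5, -0.8, -10.6]
```

```bash

python3 -m creep '[[[0,0,0.06,0,0,0,1],[0,0,0,0,0,0,1],[0,0,0,0,0,0,1]]]'| sed -n '2p;4p'
```

```text
eef_pos: [0.611, 0.0814, 0.183]
contact_force: [1.0, 0.4, -15.1]
```

```bash

python3 -m creep '[[[0,0,0.05,0,0,0,1],[0,0,0,0,0,0,1],[0,0,0,0,0,0,1]]]'| sed -n '2p;4p'
```

```text
eef_pos: [0.6108, 0.0814, 0.1831]
contact_force: [2.9, 0.3, -21.5]
```

The collar is bearing: z stopped at 0.183 and the total rose to about 18 N, so roughly 12 N on the arm. I hold briefly, then lower.

```bash

python3 -m creep '[[[0,0,0,0,0,0,1],[0,0,0,0,0,0,1]]]'| sed -n '2p;4p'
python3 -m creep '[[[0,0,-0.1,0,0,0,1],[0,0,-0.2,0,0,0,1],[0,0,-0.4,0,0,0,1],[0,0,-0.5,0,0,0,1],[0,0,-0.5,0,0,0,1]]]'| sed -n '2p;4p'
python3 -m creep '[[[0,0,-0.35,0,0,0,1],[0,0,0,0,0,0,1],[0,0,0,0,0,0,1],[0,0,0,0,0,0,1]]]'| sed -n '2,4p'
```

```text
eef_pos: [0.6107, 0.0814, 0.1831]
contact_force: [4.1, -1.0, -23.5]
eef_pos: [0.6124, 0.0814, 0.1689]
contact_force: [-0.5, 0.1, -3.3]
eef_pos: [0.6113, 0.0814, 0.1638]
eef_rot: [-0.188, 0.982, -0.0, 0.0]
contact_force: [-0.9, -1.2, -4.6]
```

```bash

python3 -m creep '[[[0.5,-1.2,0,0,0,0,1],[0.5,-1.25,0,0,0,0,1],[0.5,-1.25,0,0,0,0,1],[0.5,-1.25,0,0,0,0,1],[0.5,-1.25,0,0,0,0,1]]]'| sed -n '2,4p'
python3 -m creep '[[[0.5,-1.25,0,0,0,0,1],[0,-1,0,0,0,0,1],[-1.5,-0.8,0,0,0,0,1],[-2,-0.8,0,0,0,0,1],[-2,-0.8,0,0,0,0,1]]]'| sed -n '2,4p'
python3 -m creep '[[[-2,-0.8,0,0,0,0,1],[-2,-0.8,0,0,0,0,1],[-2,-0.8,-0.4,0,0,0,1],[-2,-0.8,-0.8,0,0,0,1],[-0.6,0,-0.8,0,0,0,1]]]'| sed -n '2,4p'
python3 -m creep '[[[0,0,-0.8,0,0,0,1],[0,0,-0.4,0,0,0,1],[0,0,0,0,0,0,1],[0,0,0,0,0,0,1]]]'| sed -n '2,4p'
```

```text
eef_pos: [0.6368, 0.0175, 0.1637]
eef_rot: [-0.188, 0.982, -0.0, 0.0]
contact_force: [0.0, -0.7, -3.8]
eef_pos: [0.5855, -0.0282, 0.1633]
eef_rot: [-0.188, 0.982, 0.0, -0.0]
contact_force: [0.2, -1.0, -4.1]
eef_pos: [0.4978, -0.0604, 0.1434]
eef_rot: [-0.187, 0.982, -0.0, -0.001]
contact_force: [0.5, -0.2, -4.3]
eef_pos: [0.5009, -0.059, 0.1315]
eef_rot: [-0.188, 0.982, 0.0, 0.0]
contact_force: [-0.0, 0.4, -3.7]
```

```bash

python3 -m creep '[[[0,0,-0.15,0,0,0,1],[0,0,-0.1,0,0,0,1],[0,0,0,0,0,0,1],[0,0,0,0,0,0,1]]]'| sed -n '2,4p'
python3 -m creep '[[[0,0,-0.08,0,0,0,1],[0,0,0,0,0,0,1],[0,0,0,0,0,0,1]]]'| sed -n '2,4p'
```

```text
eef_pos: [0.5003, -0.059, 0.1291]
eef_rot: [-0.188, 0.982, -0.0, 0.0]
contact_force: [-0.7, 0.5, -3.6]
eef_pos: [0.5001, -0.0591, 0.1283]
eef_rot: [-0.188, 0.982, -0.0, 0.0]
contact_force: [-0.9, -0.2, -3.6]
```

```bash

python3 -m creep '[[[0,0,-0.08,0,0,0,1],[0,0,0,0,0,0,1],[0,0,0,0,0,0,1]]]'| sed -n '2,4p'
python3 -m creep '[[[0,0,-0.06,0,0,0,1],[0,0,0,0,0,0,1],[0,0,0,0,0,0,1]]]'| sed -n '2,4p'
```

```text
eef_pos: [0.5004, -0.0592, 0.128]
eef_rot: [-0.188, 0.982, -0.0, 0.0]
contact_force: [-0.5, 0.3, 1.4]
eef_pos: [0.5005, -0.0592, 0.128]
eef_rot: [-0.188, 0.982, -0.0, 0.0]
contact_force: [-3.1, 1.2, 8.4]
```

```bash

python3 -m creep '[[[0,0,0.08,0,0,0,1],[0,0,0,0,0,0,2.4],[0,0,0,0,0,0,3.5],[0,0,0,0,0,0,6],[0,0,0,0,0,0,8]]]'
python3 -m creep '[[[0,0,0,0,0,0,8.5],[0,0,0,0,0,0,8.5],[0,0,1.5,0,0,0,8.5],[0,0,3,0,0,0,8.5],[0,0,3.5,0,0,0,8.5]]]'
python3 - <<'E'
from h import *
s=snap('scene')
h=np.hstack([cv2.resize(s['image'][y:y+90,x:x+90,::-1],(400,400),interpolation=cv2.INTER_CUBIC) for x,y in((200,180),(275,180))]);cv2.imwrite('pics/stood.png',h)
E
```

```text
time_s: 16.15
eef_pos: [0.5002, -0.0592, 0.1277]
eef_rot: [-0.188, 0.982, -0.0, 0.0]
contact_force: [-0.4, -0.7, 0.3]
grip_width: 0.0582
grip_force: 0.0
time_s: 16.57
eef_pos: [0.4984, -0.0585, 0.2065]
eef_rot: [-0.188, 0.982, 0.001, -0.002]
contact_force: [1.7, -0.4, 1.0]
grip_width: 0.0851
grip_force: 0.0
```

View pics/stood.png

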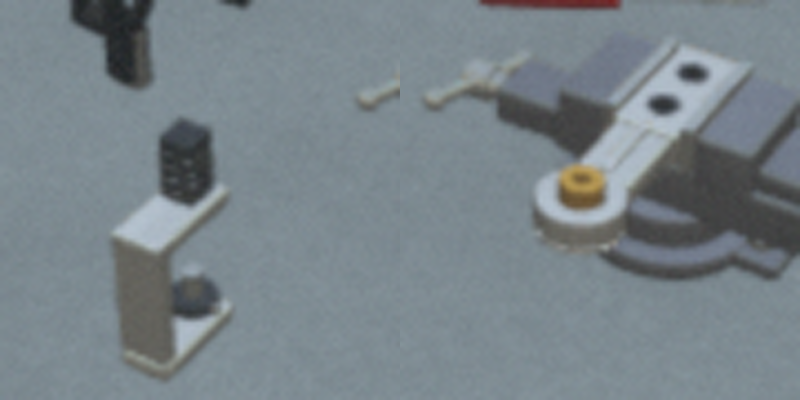

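The stood crop shows the pusher upright on the table (left) and the bush standing about 12 mm proud (right, crop (582,185)). Now I go to the bush.

```bash

python3 -m creep '[[[0,0,0,0,0,0,8.5],[0,0,0,0,0,0,8.5],[0,0,0,0,0,0,8.5]]]' 50 | sed -n '2p'
python3 -m creep '[[[2.18,2.78,0,0,0,0,8.5],[2.18,2.78,0,0,0,0,7],[2.18,2.78,0,0,0,0,6],[2.18,2.78,0,0,0,0,5],[2.18,2.78,0,0,0,0,5]]]'| sed -n '2p'
python3 -m creep '[[[0,0,-2.5,0,0,0,5],[0,0,-2.5,0,0,0,5],[0,0,-1.5,0,0,0,5],[0,0,0,0,0,0,4],[0,0,0,0,0,0,4]]]'
python3 -m creep '[[[0,0,0,0,0,0,3.8],[0,0,0,0,0,0,3.8],[0,0,0,0,0,0,3.8]]]'
```

```text
eef_pos: [0.4994, -0.0588, 0.2066]
eef_pos: [0.6089, 0.0814, 0.2055]
time_s: 17.7
eef_pos: [0.6075, 0.08, 0.1403]
eef_rot: [-0.188, 0.982, 0.001, -0.002]
contact_force: [-0.1, 0.2, 0.9]
grip_width: 0.0398
grip_force: 0.0
time_s: 17.95
eef_pos: [0.61, 0.0797, 0.1442]
eef_rot: [-0.188, 0.982, -0.0, 0.001]
contact_force: [-0.5, -0.3, -0.1]
grip_width: 0.0382
grip_force: 0.0
```

```bash

python3 -m creep '[[[0,0,-0.5,0,0,0,3.8],[0,0,-0.5,0,0,0,3.8],[0,0,-0.3,0,0,0,3.8],[0,0,0,0,0,0,3.8],[0,0,0,0,0,0,3.8]]]'|sed -n '2p;4p'
python3 -m creep '[[[0,0,-0.1,0,0,0,3.8],[0,0,0,0,0,0,3.8],[0,0,0,0,0,0,3.8],[0,0,0,0,0,0,3.8]]]'|sed -n '2p;4p'
python3 -m creep '[[[0,0,-0.1,0,0,0,3.8],[0,0,0,0,0,0,3.8],[0,0,0,0,0,0,3.8]]]'|sed -n '2p;4p'
```

```text
eef_pos: [0.6087, 0.08, 0.1292]
contact_force: [-0.7, -0.0, -0.0]
eef_pos: [0.6092, 0.0799, 0.1288]
contact_force: [-0.0, 0.1, -0.5]
eef_pos: [0.609, 0.0799, 0.1276]
contact_force: [0.0, 0.2, -0.4]
```

```bash

python3 -m creep '[[[0,0,-0.1,0,0,0,3.8],[0,0,0,0,0,0,3.8],[0,0,0,0,0,0,3.8]]]'|sed -n '2p;4p'
python3 -m creep '[[[0,0,0,0,0,0,3],[0,0,0,0,0,0,2.6],[0,0,0,0,0,0,2.2],[0,0,0,0,0,0,2],[0,0,0,0,0,0,2]]]'
python3 -m creep '[[[0,0,0,0,0,0,2],[0,0,0,0,0,0,2],[0,0,0,0,0,0,2]]]'
```

```text
eef_pos: [0.609, 0.0799, 0.1266]
contact_force: [0.9, -0.5, -0.6]
time_s: 19.62
eef_pos: [0.6089, 0.0803, 0.1266]
eef_rot: [-0.188, 0.982, 0.0, -0.0]
contact_force: [-0.8, 2.4, 0.4]
grip_width: 0.023
grip_force: 49.0
time_s: 19.87
eef_pos: [0.609, 0.0802, 0.1267]
eef_rot: [-0.188, 0.982, 0.0, -0.0]
contact_force: [-1.8, 4.1, 1.5]
grip_width: 0.0232
grip_force: 49.0
```

```bash

python3 -m creep '[[[0,0,0.2,0,0,0,2],[0,0,0.2,0,0,0,2],[0,0,0.2,0,0,0,2],[0,0,0.2,0,0,0,2]]]' 70
python3 -m creep '[[[0,0,0.3,0,0,0,2],[0,0,0.3,0,0,0,2],[0,0,0.4,0,0,0,2],[0,0,0.5,0,0,0,2],[0,0,0.5,0,0,0,2]]]'
python3 -m creep '[[[0,0,1.5,0,0,0,2],[0,0,2,0,0,0,2],[0,0,0,0,0,0,2],[0,0,0,0,0,0,2]]]'
python3 - <<'E'
from h import *
s=snap('scene')
cv2.imwrite('pics/pulled.png',cv2.resize(s['image'][165:255,260:360,::-1],(600,540),interpolation=cv2.INTER_CUBIC))
t=snap('top')
c=[ray(t,u,v,.025)[:2] for u,v in((332,158.7),(383.7,151),(392,190),(339.5,199))];print(np.mean(c,0),[x.round(3) for x in c])
E
```

```text
time_s: 20.2
eef_pos: [0.6092, 0.0795, 0.1349]
eef_rot: [-0.188, 0.982, -0.0, -0.0]
contact_force: [0.3, -0.5, -1.1]
grip_width: 0.0223
grip_force: 69.6
time_s: 20.62
eef_pos: [0.6093, 0.0797, 0.1556]
eef_rot: [-0.188, 0.982, -0.0, 0.0]
contact_force: [-0.5, 0.4, -1.0]
grip_width: 0.0221
grip_force: 69.6
time_s: 20.95
eef_pos: [0.6102, 0.0798, 0.1914]
eef_rot: [-0.188, 0.982, -0.0, 0.002]
contact_force: [-0.1, -0.4, -1.1]
grip_width: 0.0222
grip_force: 69.6
[ 0.62731105 -0.21228002] [array([ 0.672, -0.137]), array([ 0.69 , -0.273]), array([ 0.584, -0.287]), array([ 0.563, -0.152])]
```

View pics/pulled.png

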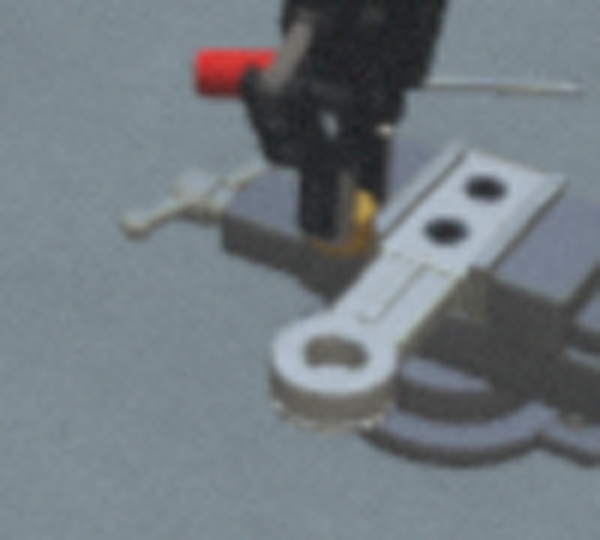

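The pulled crop shows the seat empty at crop (335,352) and the bush held between the fingers at (355,225). Tray centre measures (0.627,-0.212), sides about 110x137 mm, so it is the middle one.

```bash

python3 -m creep '[[[0.22,-3.66,0,0,0,0,2],[0.22,-3.66,0,0,0,0,2],[0.22,-3.66,0,0,0,0,2],[0.22,-3.66,0,0,0,0,2]]]' | sed -n '2p'
python3 -m creep '[[[0.22,-3.66,0,0,0,0,2],[0.22,-3.66,0,0,0,0,2],[0.22,-3.66,0,0,0,0,2],[0.22,-3.66,0,0,0,0,2],[0,0,0,0,0,0,2]]]'| sed -n '2p'
python3 -m creep '[[[0,0,-3,0,0,0,2],[0,0,-3,0,0,0,2],[0,0,-3,0,0,0,2],[0,0,-3,0,0,0,2],[0,0,-1.5,0,0,0,2]]]'| sed -n '2p;4p'
python3 -m creep '[[[0,0,-0.5,0,0,0,2],[0,0,0,0,0,0,2],[0,0,0,0,0,0,2],[0,0,0,0,0,0,2]]]'| sed -n '2,5p'
```

```text
eef_pos: [0.617, -0.0675, 0.1882]
eef_pos: [0.6257, -0.2198, 0.1882]
eef_pos: [0.6234, -0.2111, 0.049]
contact_force: [-0.4, 1.0, -1.0]
eef_pos: [0.6282, -0.2136, 0.052]
eef_rot: [-0.188, 0.982, -0.001, 0.001]
contact_force: [1.3, 0.4, 0.5]
grip_width: 0.0226
```

```bash

python3 -m creep '[[[0,0,-0.4,0,0,0,2],[0,0,-0.4,0,0,0,2],[0,0,0,0,0,0,2],[0,0,0,0,0,0,2]]]'| sed -n '2p;4p'
python3 -m creep '[[[0,0,-0.2,0,0,0,2],[0,0,-0.2,0,0,0,2],[0,0,0,0,0,0,2],[0,0,0,0,0,0,2]]]'| sed -n '2p;4p'
python3 -m creep '[[[0,0,-0.15,0,0,0,2],[0,0,-0.15,0,0,0,2],[0,0,0,0,0,0,2],[0,0,0,0,0,0,2]]]'| sed -n '2p;4p'
```

```text
eef_pos: [0.6266, -0.2128, 0.0417]
contact_force: [-0.1, 0.3, -0.8]
eef_pos: [0.6265, -0.2128, 0.0374]
contact_force: [-0.8, -0.6, -1.6]
eef_pos: [0.6266, -0.2128, 0.0345]
contact_force: [0.0, 0.5, -0.5]
```

```bash

python3 -m creep '[[[0,0,-0.1,0,0,0,2],[0,0,0,0,0,0,2],[0,0,0,0,0,0,2]]]'| sed -n '2p;4p'
python3 -m creep '[[[0,0,-0.1,0,0,0,2],[0,0,0,0,0,0,2],[0,0,0,0,0,0,2]]]'| sed -n '2p;4p'
```

```text
eef_pos: [0.6268, -0.2129, 0.0338]
contact_force: [0.4, -0.6, 0.5]
eef_pos: [0.6269, -0.2129, 0.0337]
contact_force: [-1.9, 2.4, 7.1]
```

Floor reached at 0.0337, against 0.034 expected. I release, rise and check.

```bash

python3 -m creep '[[[0,0,0.08,0,0,0,2.5],[0,0,0,0,0,0,3.2],[0,0,0,0,0,0,4],[0,0,0,0,0,0,4.5],[0,0,0,0,0,0,4.5]]]'| sed -n '2,6p'
python3 -m creep '[[[0,0,0,0,0,0,4.5],[0,0,1.5,0,0,0,4.5],[0,0,3,0,0,0,4.5],[0,0,3.5,0,0,0,4.5],[0,0,3.5,0,0,0,4.5]]]'| sed -n '2p'
python3 -m creep '[[[-1,-2,2.5,0,0,0,4.5],[-1,-2,2.5,0,0,0,4.5],[-1,-2,2.5,0,0,0,4.5],[-1,-2,2,0,0,0,4.5],[0,0,0,0,0,0,4.5]]]'| sed -n '2p;4p'
python3 - <<'E'
from h import *
s=snap('scene')
h=np.hstack([cv2.resize(s['image'][y:y+95,x:x+95,::-1],(400,400),interpolation=cv2.INTER_CUBIC) for x,y in((170,255),(190,180))]);cv2.imwrite('pics/end.png',h)
print([(round(d['p'],2),w(s,d['xyz']).round(3)) for d in r.search_frame('scene','bush')])
im=s['image'].astype(int); m=((im[:,:,0]-im[:,:,2])>50); m[:275]=0;m[345:]=0;m[:,:175]=0;m[:,262:]=0
p=np.argwhere(m).mean(0)[::-1]; print(m.sum(),p,ray(s,*p,.014)); print(r.get_obs()['time_s'])
E
```

```text
eef_pos: [0.6266, -0.2129, 0.0333]
eef_rot: [-0.188, 0.982, 0.0, -0.0]
contact_force: [-0.3, -0.0, 0.1]
grip_width: 0.0454
grip_force: 0.0
eef_pos: [0.6262, -0.2126, 0.1502]
eef_pos: [0.5871, -0.298, 0.2509]
contact_force: [0.8, -0.3, 0.2]
[(0.65, array([ 0.633, -0.214,  0.022]))]
89 [216.64044944 304.83146067] [ 0.62471671 -0.21411689  0.014     ]
25.4
```

View pics/end.png

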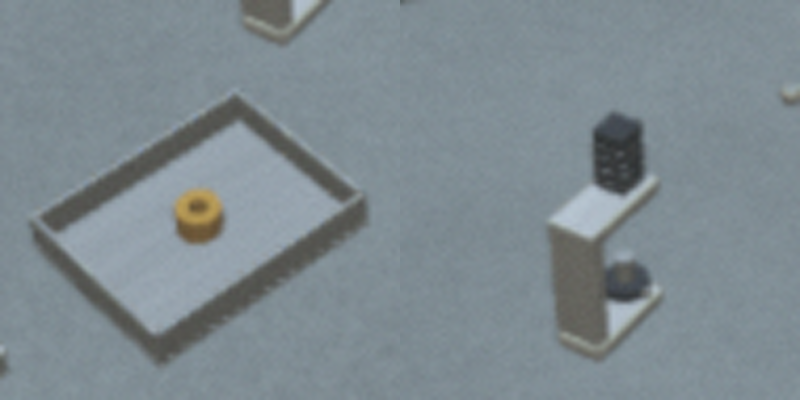

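The end crop shows the bush standing in the middle of the tray (crop (200,215)) and the pusher upright on the table.

```bash
python3 -c "
from bench import r
print(r.finish_job())"
```

```text
the job is handed in; nothing more can be done
None
```

I handed the job in at about 25 s of the 69 s; no verdict came back. The bush is pushed out and standing in the middle-sized tray, and the pusher stands upright about 0.18 m from the boss. I never moved near the screwdriver, hinge pin or bottle, and did not re-measure them at the end.

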